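# Weigh a finished module on the beam check scale

### The arm

A 6-joint arm with a two-finger parallel gripper is mounted at the origin on the work surface. World frame = base frame: x ahead of the robot, y to its left, z up, the work surface at z = 0. Lengths are in m, angles in rad, forces in N, time in s.
With the tool pointing down it reaches from about 0.275 to 0.875 m from the base axis. Payload 12.5 kg.
Tool frame: the origin (TCP) lies at the very end of the fingers, on their centre line; the grasp point (between the pads) lies 19 mm behind it; z points along the fingers, y is the line along which they close (so a half turn about z gives the same grasp; the last joint's range is limited). The gripper opens to 85 mm and grips with 20 to 120 N. Pads are 22 mm wide; open, the fingers measure 114 mm over their backs; the gripper's body (76 mm by 85 mm) begins 54 mm behind the grasp point. The pads swing forward as they close: fully open they stand 13 mm farther back than shut.
Start: joints at [-1.412, 0.351, 1.652, -0, 1.139, -0.085], TCP at [0.133, -0.534, 0.231] pointing down, gripper open.
Joint ranges: [-2.75, 2.75], [-0.79, 2.1], [0.01, 2.65], [-1.57, 4.71], [0.07, 3.14], [-2.87, 2.87]. Speed limits (rad/s): [2.22, 2.22, 2.79, 3.14, 3.14, 3.14].

### API

Orientations are given as a rotation vector (axis times angle).
In Python, from workcell import arm gives the robot as it stands.
- The arm moves only by the tool drive_tool, never from a script. Its argument "series" is a list of rows, each a list of 5 numbers: the shift along the tool's x, y, z as a fraction of full scale, then the turn about the tool's z as a fraction of full scale, then the opening, from 0 (shut) to 1 (fully open). A call has 1 to 20 rows; each row is the pose to reach, as a shift and turn from the pose commanded when the call began, along the tool's axes at that moment, turning the shorter way round; what a row does not reach only later rows make up. Full scale, the value 1, is 0.2 m for a shift and pi rad for a turn. A row lasts 1/10 s, in which the tool goes at most 50 mm and 8.59 degrees, less where a joint would pass 70% of its speed; a pose out of reach is approached as far as the arm can. A call with a number of a shift or a turn outside -1 to 1 is refused whole. A call with a gripper value outside its range is refused whole. The fingers move at their own pace and stop on an object; the grip force is fixed at half the most. Time passes only in rows, so rows that repeat a pose let the fingers close. It gives the time, the measured TCP pose, the force, the opening and the grip force at its end, in the units of the state.
- arm.sense(): the state, without advancing time (a new reading comes with each control period).
- arm.grab_frame(name): name is "side" or "top"; returns (picture, depth): 420x560x3 uint8, red, green, blue; 420x560 float32, m along the optical axis (not along the pixel's ray), 0 where there is no reading.
- arm.camera_params(name): a dict with "vfov" (degrees; the focal length in pixels is half the picture's height over the tangent of half this angle, whatever the lens; pixels are square), "cx", "cy" (the principal point, pixels), "position" and "rotation" of the camera in the world. Camera axes: x right, y up, looking along -z (the intrinsics and any distortion apply to the point x, -y, -z); pixel columns grow to the right and rows downward; lengths in m; the calibration is good to about 2 mm. A picture is of the moment at which its call begins. camera_params takes no time and is no camera call.
- arm.hand_in(): hands the job in; it is judged then, once.
The state is a dict: "clock": time; "joints": joint angles; "joint_vel": joint speeds; "effort": joint torques, N m; "eef_pos": TCP position; "tcp_rot": TCP orientation; "wrist_force": force on the tool from outside, world axes, zero at the start; "ft_torque": the same for the moment, N m; "grip_width": finger opening in m; "gripper_force": force on a finger pad.
Only numpy, scipy, OpenCV 4.12 (cv2) and the standard library are available. Lean on these libraries where they do the work, as an engineer would, in place of code of your own. Each camera call takes 0.05 s, during which the arm holds its last target. There are 200 camera calls.

### The job

Weigh the covered power-supply module from the blue tray on the beam scale: stand it gently, upright and lengthwise, on the floor of the scale's cradle, free the beam with the arrest lever, and find the poise position at which the free beam comes to rest level, its pointer on the centre mark, with nothing touching it. Load the cradle and shift the poise only while the beam is arrested; when it has balanced, swing the lever fully back to arrest the beam and leave the module in the cradle. Leave the other things where they are.

Things in the scene. Friction and masses are not known exactly. Their poses are not given: they have to be found in the camera images.
- module: The finished module: closed light-grey sheet-metal box with vent slots, 60 (own x) x 46 (own y) x 70 high, 0.33 to 0.51 kg (differs each time). Origin: centre of underside. Stands in one of the tray's three slots, own x along the tray's x. The 8 mm gaps to its neighbours in y are too tight for fingers: there it can be taken only by its ends, 60 mm apart.
- open_a: Unfinished open-frame unit without a cover, the board and transformer showing, 60 x 46 x 66 mm, 0.36 kg, standing in another slot. Origin: centre of its underside, same axes as the module. Leave it alone.
- open_b: Second unfinished open-frame unit, like open_a, in the remaining slot. Leave it alone.
- tray: Fixed blue plastic tray, 108 (own x) x 166 (own y) mm, rim 14 mm high, floor 4 mm thick. Two low dividers (14 mm high) make three slots in a row along y, 54 mm apart, each 50 mm wide (y) and 100 mm long (x). Origin: centre of its underside.
- scale: The fixed beam scale: a grey base 110 (own x) x 460 (own y) x 24 mm, from y = -330 to +130 mm. The beam lies along its y above the base: the cradle at the +y end, the arrest lever, pointer and pointer post at the -y end. Origin: on the bench under the fulcrum.
- fulcrum (a point): The beam's pivot, 100 mm above the bench, over the scale's origin.
- beam: The aluminium beam with all it carries (cradle, counterweight, poise). Bar 10 x 333 x 14 mm; its pointer tip is 300 mm from the fulcrum, towards the scale's -y. Origin on the fulcrum; its axes are the scale's, tilting with it (own y along the bar, to the cradle).
- beam_tilt (a joint): Beam tilt, rad: 0 level, + when the cradle sinks and the pointer rises (load too heavy for the poise); stops at -0.085 and +0.085. Free, it settles in 1 s at a tilt proportional to the imbalance: each 10 mm the poise is short of the balance point gives +0.010 rad. Balanced: within 0.007 rad (pointer on the 4 mm thick centre mark, within about 2 mm). Starts arrested, level.
- cradle: Steel load cradle, 60 mm to the +y side of the fulcrum; stays upright as the beam tilts. End plates at its -y and +y ends, 70 mm apart inside, 70 mm high; x sides open but for lips 6 mm high, 54 mm apart inside. The module goes in with its length along y; the end plates leave no room for fingers at its ends, so it must be held by its 46 mm width. Axes as the scale's.
- cradle_floor (a point): Centre of the cradle's floor (upper face), 130 mm above the bench when the beam is arrested. Axes as the scale's.
- poise: Steel sliding weight on the beam, 36 (x) x 30 (y) x 34 (z) mm with a grip fin on top, 24 (x) x 12 (y) x 24 mm high. 0.28 kg. Axes as the beam's.
- poise_grip (a point): Top centre of the poise's grip fin, 141 mm above the bench when the beam is level. The fin stands 24 mm proud of the block, free on both y sides.
- poise_pos (a joint): Poise position along the beam, m: 0 (nearest the fulcrum, 65 mm from it) to 0.120, growing towards the scale's -y. Stays where it is left (friction about 1.5 N). The module's weight balances between about 0.070 and 0.110.
- arrest (a joint): Arrest lever, rad: 0 = arrested (its start), 1.0 = fully released. It drives a flared fork that slides over a pin at the beam's end and locks it level: locked from 0 to 0.08, wholly clear of the beam above 0.9. Stays where it is left (1 to 4 N at the knob to move it).
- arrest_knob (a point): Centre of the lever's ball knob, 24 mm in diameter, on an 8 mm rod 100 mm from the shaft's axis; 124 mm above the bench at both ends of its swing (136 mm in mid-swing). The rod leans, so fingers that close along y should take the ball by its upper half.
- arrest_shaft (a point): Point on the axis of the lever's shaft, below the knob, 36 mm above the bench; the axis runs along the scale's x. At 0 the lever leans 0.5 rad from upright towards the scale's +y, and at 1.0 it leans 0.5 rad towards -y: it swings in the scale's y-z plane.
- heat_sink: Loose finned aluminium heat sink, 80 (x) x 50 (y) x 31 mm, in front of the scale. Origin: centre of its underside. Leave it alone.
- screwdriver: Loose screwdriver, 170 mm long (x), 26 mm thick, lying in front of the scale. Leave it alone.
- mouse: Loose computer mouse, 100 x 60 x 32 mm. Leave it alone.
- bottle: Upright clear bottle, 58 mm in diameter, 150 mm high, behind the scale. Leave it alone.
- solder_spool: Solder spool standing on its flange, 60 mm in diameter, 50 mm high, behind the scale. Leave it alone.
There are look-alikes about, which are no part of the job. What is shaped like the module but purple is not meant.

How it is judged:
On the way, in this order (a step that is already met when the one before it is completed fails the run):
1. the module stands lengthwise on the cradle's floor, let go, with the beam arrested (x of module in the frame of cradle_floor between -0.007 and 0.007 m and y of module in the frame of cradle_floor between -0.008 and 0.008 m and z of module in the frame of cradle_floor between -0.004 and 0.004 m and angle between module's own z axis and vertical below 0.06 rad and angle between the x axis of module and the y axis of cradle, either way round below 0.15 rad and value of joint arrest below 0.08 rad and contact force between each of the arm, the fingers and module below 0.1 N), for 0.2 s.
2. with the lever released and the robot off the beam, the beam rests level (x of module in the frame of cradle_floor between -0.007 and 0.007 m and y of module in the frame of cradle_floor between -0.008 and 0.008 m and z of module in the frame of cradle_floor between -0.004 and 0.004 m and angle between module's own z axis and vertical below 0.06 rad and angle between the x axis of module and the y axis of cradle, either way round below 0.15 rad and value of joint arrest above 0.7 rad and value of joint beam_tilt between -0.007 and 0.007 rad and velocity of joint beam_tilt between -0.02 and 0.02 rad/s and contact force between each of the arm, the fingers and beam below 0.1 N and contact force between each of the arm, the fingers and module below 0.1 N), for 0.6 s.
At the end, for the whole second after the job is handed in: The lever is back in the arrested position (joint below 0.08 rad) and holds the beam level (within 0.012 rad); the module still stands upright, lengthwise and at rest on the cradle's floor (within 7 mm in x, 8 mm in y and 4 mm in height of its centre, tilt under 0.06 rad, turned less than 0.15 rad) (x of module in the frame of cradle_floor between -0.007 and 0.007 m and y of module in the frame of cradle_floor between -0.008 and 0.008 m and z of module in the frame of cradle_floor between -0.004 and 0.004 m and angle between module's own z axis and vertical below 0.06 rad and angle between the x axis of module and the y axis of cradle, either way round below 0.15 rad and value of joint arrest below 0.08 rad and value of joint beam_tilt between -0.012 and 0.012 rad and linear speed of module below 0.02 m/s); the robot touches nothing.
It fails at once if the robot touches the module or the poise while the beam is not arrested (value of joint arrest above 0.2 rad and (contact force between any of the arm, the fingers and module above 0.5 N or contact force between any of the arm, the fingers and poise above 0.5 N)).
It fails at once if the module is set down hard on the cradle (over 60 N) (contact force between module and cradle above 60 N).
It fails at once if another thing is moved by more than 15 mm (distance of any of open_a, open_b, heat_sink, screwdriver, mouse, bottle, solder_spool from where it was at the start of the episode above 0.015 m).
It also fails if it takes over 72 s, if anything falls off the work surface, if the arm or the gripper's body presses on something with over 40 N, if the wrist force passes 120 N, or if a joint passes its speed limit or range.

## Working session

There is one attempt and no reset: what is moved stays moved. The work goes in short steps, Python scripts to look and compute and a tool call to move; the robot and the scene stay as the last step left them, time stands still between calls to the robot, and variables do not carry over. Pictures are saved under pics/ and viewed, at most 10 in all, crops included, and the job is handed in when it is done.

Besides the shell and the picture viewer there is one more tool, called after "Request:" by a JSON object that holds its "api" and its "payload", one argument or row to a line. drive_tool: Moves the arm, as the interface text tells. Shift numbers are shares of 0.2 m and turn numbers shares of pi rad, none past 1 either way. Its arguments: {"type":"object","properties":{"series":{"type":"array"}},"required":["series"]}

```bash
ls; mkdir -p pics
cat > h.py <<'E'
import numpy as np, cv2
from workcell import arm
def cam(n):
    p=arm.camera_params(n); f=210/np.tan(np.radians(p['vfov'])/2); return p,f
def pts(n,d):
    "world points HxWx3 from depth"
    p,f=cam(n); v,u=np.mgrid[0:420,0:560]
    c=np.stack([(u-p['cx'])/f*d,-(v-p['cy'])/f*d,-d],-1)
    return c@np.array(p['rotation']).T+np.array(p['position'])
def save(n,im): cv2.imwrite('pics/'+n,im[:,:,::-1])
E
python3 - <<'E'
from h import *
for n in('side','top'):
    im,d=arm.grab_frame(n); save(n+'0.png',im); np.savez('pics/'+n+'0.npz',im=im,d=d)
    print(arm.camera_params(n))
print(arm.sense())
E
```

```text
pics
{'vfov': 53.06370925381268, 'cx': 281.6382215780915, 'cy': 209.2225685246617, 'position': array([0.08324328, 0.71321923, 1.20341059]), 'rotation': array([ 0.2555505 , -0.88296377, -2.44246575])}
{'vfov': 50.821051181434505, 'cx': 275.548080554853, 'cy': 207.21513083175478, 'position': array([ 0.40678788, -0.03978649,  1.37007417]), 'rotation': array([ 0.09051896, -0.13180222, -1.57898828])}
{'clock': 0.1, 'joints': array([-1.41162322e+00,  3.51182922e-01,  1.65233612e+00,  2.49758378e-05,
        1.13911548e+00, -8.46188501e-02]), 'joint_vel': array([-0.00061183,  0.00022988, -0.00147984,  0.00087085,  0.00089984,
        0.0004073 ]), 'effort': array([ 7.63969929e-04, -5.06831002e+01, -2.91876358e+01, -1.10086216e-04,
        2.67513220e-03,  4.76039858e-06]), 'eef_pos': array([ 0.13273574, -0.53344357,  0.23082106]), 'tcp_rot': array([-3.11724940e+00, -3.81856867e-01,  2.53841766e-05]), 'wrist_force': array([-0.12024197, -0.14963974, -0.24300571]), 'ft_torque': array([ 0.04726428, -0.02741992, -0.05912684]), 'gripper_force': 0.0, 'grip_width': 0.08559490698997385}
```

```bash
sed -i "s/np.array(p\['rotation'\]).T/cv2.Rodrigues(np.array(p['rotation']))[0].T/" h.py
```

```text
(no output)
```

View pics/top0.png

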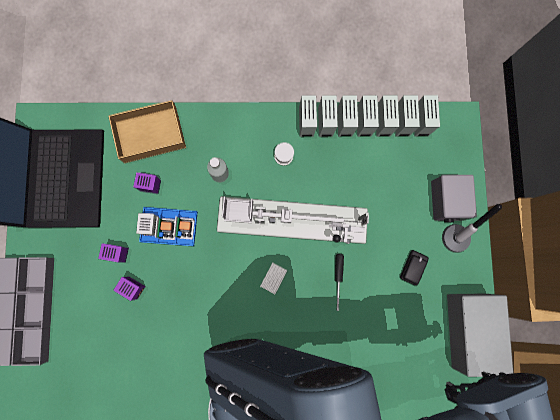

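View pics/side0.png

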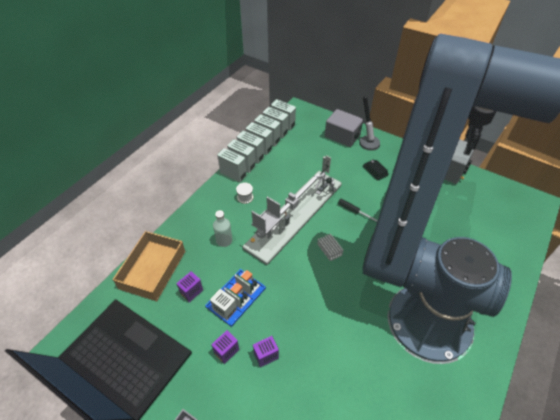

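Top view: candidates are the light-grey box in the tray at (147,224), the row of seven grey boxes at (308–432,115), and purple ones at (146,182), (112,252), (128,288). The description picks the box in the blue tray's +y slot. I'll check it, the scale and the distances in close crops.

Run:
```python
from h import *
T=np.load('pics/top0.npz'); im,d=T['im'],T['d']; P=pts('top',d)
c=im[180:255,125:385]; c=cv2.resize(c,None,fx=3,fy=3,interpolation=cv2.INTER_CUBIC); save('crop_top.png',c)
S=np.load('pics/side0.npz'); Q=pts('side',S['d'])
c=S['im'][140:330,190:350]; save('crop_side.png',cv2.resize(c,None,fx=3,fy=3,interpolation=cv2.INTER_CUBIC))
def rect(m,p): 
    a=p[m][:,:2].astype(np.float32); r=cv2.minAreaRect(a*1000); print(len(a),np.round(r[0],1),np.round(r[1],1),round(r[2],1), np.round(np.median(p[m][:,2]),4))
for nm,I,X in(('top',im,P),('side',S['im'],Q)):
    hsv=cv2.cvtColor(I,cv2.COLOR_RGB2HSV); print(nm,'bench z',np.median(X[...,2][(hsv[...,0]>60)&(hsv[...,0]<85)&(hsv[...,1]>90)]))
    blue=(hsv[...,0]>100)&(hsv[...,0]<120)&(hsv[...,1]>150)&(hsv[...,2]>90)&(X[...,2]<.03)
    blue&=(abs(X[...,1]-.33)<.2)&(X[...,0]>.2); rect(blue,X)
    m=(X[...,2]>.066)&(X[...,2]<.082)&(hsv[...,1]<60)&(X[...,1]>.22)&(X[...,1]<.6)&(X[...,0]>.25)&(X[...,0]<.6)
    n,l,st,_=cv2.connectedComponentsWithStats(m.astype(np.uint8))
    for i in range(1,n):
        if st[i,4]>40: print(st[i]); rect(l==i,X)
for (u,v) in [(147,217),(147,224),(230,200),(237,210),(290,230),(250,205),(340,238),(365,215)]: print(u,v,np.round(P[v,u],3))
# base
z=P[...,2]; m=(z>.018)&(z<.03)&(P[...,0]>.3)&(P[...,0]<.6)&(P[...,1]>-.35)&(P[...,1]<.2); rect(m,P)
z=Q[...,2]; m=(z>.018)&(z<.03)&(Q[...,0]>.35)&(Q[...,0]<.6)&(Q[...,1]>-.35)&(Q[...,1]<.2); rect(m,Q)
```

```text
top bench z -0.0004333998451295784
770 [545.9 254.6] [166.9 111.5] 84.7 0.0051
[136 213  19  22 330]
330 [546.7 308.8] [47.2 60.6] 86.3 0.0732
side bench z 0.0004707439987500228
456 [547.1 251.7] [173.1 115.2] 84.8 0.0095
[210 289  25  23 312]
312 [547.7 309.6] [45.9 62.6] 85.7 0.075
[225 289  15  11  46]
46 [536.9 274.3] [12. 56.] 87.6 0.0685
147 217 [0.566 0.302 0.073]
147 224 [0.545 0.301 0.077]
230 200 [0.604 0.055 0.139]
237 210 [0.576 0.035 0.131]
290 230 [ 0.527 -0.12   0.027]
250 205 [ 0.59  -0.001  0.13 ]
340 238 [ 0.494 -0.254  0.129]
365 215 [ 0.558 -0.327  0.13 ]
3267 [467.  -73.1] [550.1 278.2] 87.9 0.0237
2084 [475.  -74.3] [548.5 249.1] 89.8 0.025
```

View pics/crop_top.png

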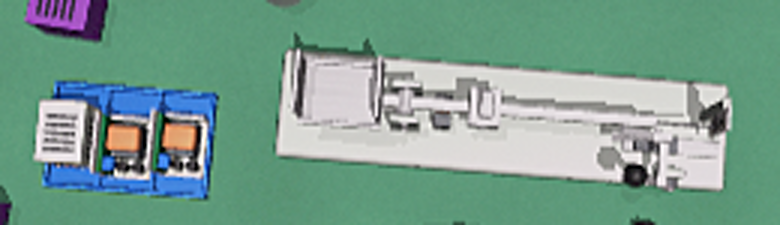

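View pics/crop_side.png

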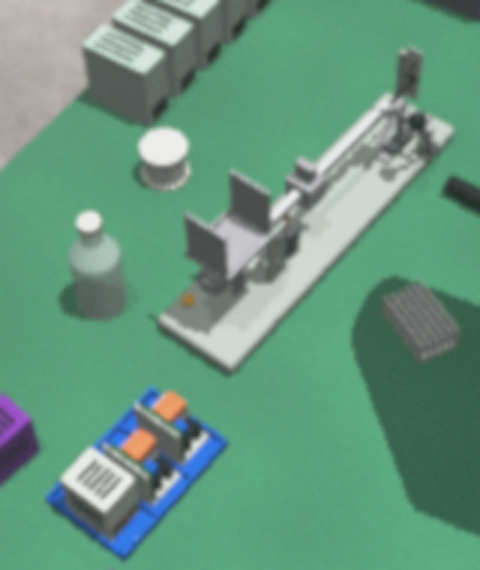

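Crops: the box with slotted grey lid at crop_top (65,132) in the tray's +y slot is the module, beside two open units with orange transformers. Scale at right: cradle (340,90), poise (485,105), black knob (635,175).

```bash
cat > loc.py <<'E'
from h import *
def rect(m,p):
    a=p[m][:,:2].astype(np.float32); r=cv2.minAreaRect(a*1000); print('  ',len(a),np.round(r[0],1),np.round(r[1],1),round(r[2],1),'med',np.round(np.median(p[m],0),4),'zmax',np.round(p[m][:,2].max(),3))
for nm in('top','side'):
    S=np.load(f'pics/{nm}0.npz'); I,X=S['im'],pts(nm,S['d']); hsv=cv2.cvtColor(I,cv2.COLOR_RGB2HSV)
    R=(X[...,0]>.42)&(X[...,0]<.65)&(X[...,1]>-.36)&(X[...,1]<.14); z=X[...,2]
    print(nm,'base'); rect(R&(z>.017)&(z<.03)&(hsv[...,1]<45),X)
    print('plates z>.18'); m=R&(z>.17)&(z<.21)
    n,l,st,_=cv2.connectedComponentsWithStats(m.astype(np.uint8),connectivity=8)
    for i in range(1,n):
        if st[i,4]>6: rect(l==i,X)
    print('z .115-.16 comps'); m=R&(z>.115)&(z<.16)
    n,l,st,_=cv2.connectedComponentsWithStats(m.astype(np.uint8),connectivity=4)
    for i in range(1,n):
        if st[i,4]>8: print(st[i]); rect(l==i,X)
    print('knob'); rect(R&(hsv[...,2]<60)&(z>.1)&(z<.15)&(X[...,0]<.53),X)
E
python3 loc.py
```

```text
top base
   3512 [ 515.5 -123.9] [459.7 197.5] 84.9 med [ 0.5468 -0.154   0.0236] zmax 0.03
plates z>.18
   53 [576.2  68.7] [ 4.4 52.4] 85.7 med [0.5752 0.0683 0.197 ] zmax 0.205
   39 [569.8  -5. ] [ 4.1 52.8] 84.7 med [ 0.569  -0.006   0.1994] zmax 0.204
z .115-.16 comps
[224 199  28  24 556]
   556 [573.2  31.3] [76.7 61.9] 84.7 med [0.5733 0.0352 0.1306] zmax 0.16
[281 209  11  13 103]
   103 [ 562.  -103.8] [28.5 34.6] 88.0 med [ 0.5597 -0.1026  0.119 ] zmax 0.146
[364 213   5  11  42]
   42 [ 549.6 -329.6] [ 7.6 30.1] 79.0 med [ 0.5512 -0.33    0.1324] zmax 0.146
[332 222   8   4  23]
   23 [ 534.5 -243.9] [22.5  8.5] 83.0 med [ 0.5346 -0.2418  0.1233] zmax 0.13
[332 235   9   8  56]
   56 [ 492.5 -243.6] [22.8 19.8] 89.4 med [ 0.4926 -0.2427  0.1308] zmax 0.143
knob
   40 [ 493.8 -244.1] [20.1 17.1] 89.4 med [ 0.4938 -0.2422  0.132 ] zmax 0.143
side base
   1983 [ 514.6 -123.4] [463.4 198.6] 85.0 med [ 0.5452 -0.092   0.025 ] zmax 0.03
plates z>.18
   97 [571.8  -4.9] [ 7.5 55.6] 81.2 med [ 0.5704 -0.004   0.1874] zmax 0.204
   98 [577.8  69.6] [ 7.4 54.6] 84.9 med [0.5769 0.0699 0.1905] zmax 0.206
z .115-.16 comps
[323 156   8   8  50]
   50 [ 548.6 -329.2] [12.2 33.2] 80.9 med [ 0.5483 -0.3296  0.1305] zmax 0.145
[316 176   6   2  11]
   11 [ 534.5 -242.1] [29.4  6.6] 86.8 med [ 0.5338 -0.242   0.126 ] zmax 0.137
[326 178   6   6  32]
   32 [ 492.3 -239.5] [19.  15.2] 39.9 med [ 0.492  -0.2386  0.1311] zmax 0.138
[285 193  13  13  89]
   89 [ 562.  -102.6] [32.  36.1] 88.5 med [ 0.5595 -0.1     0.1238] zmax 0.146
[252 205  29  30 392]
   392 [574.6  32.8] [81.3 63.8] 83.8 med [0.5683 0.0214 0.1335] zmax 0.16
knob
   6 [ 491.9 -236.9] [11.5  4.6] 3.9 med [ 0.4912 -0.2381  0.1302] zmax 0.131
```

Request:
{"api": "drive_tool", "payload": {
  "series": [
    [0.757, -0.898, -0.2, 0, 1],
    [0.757, -0.898, -0.2, 0, 1],
    [0.757, -0.898, -0.2, 0, 1],
    [0.757, -0.898, -0.2, 0, 1],
    [0.757, -0.898, -0.2, 0, 1],
    [0.757, -0.898, -0.2, 0, 1]
  ]
}}

```text
clock: 0.7
eef_pos: [0.2375, -0.32, 0.272]
tcp_rot: [3.117, 0.387, 0.001]
wrist_force: [-0.1, -0.4, -0.4]
grip_width: 0.0856
gripper_force: 0.0
```

```bash
cat > go.py <<'E'
import sys
from h import *
s=arm.sense(); R=cv2.Rodrigues(s['tcp_rot'])[0]; p=s['eef_pos']
psi=np.arctan2(R[1,0],R[0,0])
print('t',round(s['clock'],2),'p',np.round(p,4),'psi',round(psi,4),'zdown',np.round(R[:,2],3),'F',np.round(s['wrist_force'],2),'w',round(s['grip_width'],4),'gf',round(float(s['gripper_force']),1),'q',np.round(s['joints'],2))
for a in sys.argv[1:]:
    g=[float(v) for v in a.split(',')]
    print(a,'->',np.round(R.T@(np.array(g[:3])-p)/.2,4),'turn',round(-(g[3]-psi)/np.pi,4))
E
python3 go.py .547,.309,.2,1.484
```

```text
t 0.7 p [ 0.2375 -0.32    0.272 ] psi 0.2469 zdown [ 0.001 -0.    -1.   ] F [-0.09 -0.37 -0.4 ] w 0.0856 gf 0.0 q [-1.05  0.02  1.96  0.    1.17  0.27]
.547,.309,.2,1.484 -> [ 2.2689 -2.6716  0.3601] turn -0.3938
```

Request:
{"api": "drive_tool", "payload": {
  "series": [
    [0.757, -0.9, 0, 0, 1],
    [0.757, -0.9, 0, 0, 1],
    [0.757, -0.9, 0, 0, 1],
    [0.757, -0.9, 0, 0, 1],
    [0.757, -0.9, 0, 0, 1],
    [0.757, -0.9, 0, 0, 1],
    [0.757, -0.9, 0, 0, 1]
  ]
}}

```text
clock: 1.4
eef_pos: [0.3399, -0.1116, 0.2711]
tcp_rot: [-3.118, -0.385, 0.001]
wrist_force: [0.4, -0.3, -0.4]
grip_width: 0.0855
gripper_force: 0.0
```

Request:
{"api": "drive_tool", "payload": {
  "series": [
    [0.757, -0.9, 0, 0, 1],
    [0.757, -0.9, 0, 0, 1],
    [0.757, -0.9, 0, 0, 1],
    [0.757, -0.9, 0, 0, 1],
    [0.757, -0.9, 0, 0, 1],
    [0.757, -0.9, 0, 0, 1],
    [0.757, -0.9, 0, 0, 1]
  ]
}}

```text
clock: 2.1
eef_pos: [0.4435, 0.0985, 0.2708]
tcp_rot: [3.118, 0.381, -0.002]
wrist_force: [-0.9, -0.4, 1.4]
grip_width: 0.0856
gripper_force: 0.0
```

Request:
{"api": "drive_tool", "payload": {
  "series": [
    [0.757, -0.9, 0.2, -0.394, 1],
    [0.757, -0.9, 0.2, -0.394, 1],
    [0.757, -0.9, 0.2, -0.394, 1],
    [0.757, -0.9, 0.2, -0.394, 1],
    [0.757, -0.9, 0.2, -0.394, 1],
    [0.757, -0.9, 0.2, -0.394, 1],
    [0.757, -0.9, 0.2, -0.394, 1],
    [0.757, -0.9, 0.2, -0.394, 1],
    [0.757, -0.9, 0.2, -0.394, 1],
    [0.757, -0.9, 0.2, -0.394, 1],
    [0.757, -0.9, 0.2, -0.394, 1]
  ]
}}

```text
clock: 3.2
eef_pos: [0.5474, 0.3091, 0.2314]
tcp_rot: [2.322, 2.116, -0.0]
wrist_force: [0.2, -0.7, -0.6]
grip_width: 0.0853
gripper_force: 0.0
```

```bash
python3 go.py .547,.309,.1,1.484 .547,.309,.03,1.484
```

```text
t 3.2 p [0.5474 0.3091 0.2314] psi 1.4781 zdown [-0. -0. -1.] F [ 0.19 -0.71 -0.56] w 0.0853 gf 0.0 q [ 0.44  0.49  1.43 -0.    1.21  0.53]
.547,.309,.1,1.484 -> [-5.000e-04 -1.700e-03  6.568e-01] turn -0.0019
.547,.309,.03,1.484 -> [-5.0000e-04 -1.6000e-03  1.0068e+00] turn -0.0019
```

Request:
{"api": "drive_tool", "payload": {
  "series": [
    [0, -0.002, 0.25, -0.002, 1],
    [0, -0.002, 0.5, -0.002, 1],
    [0, -0.002, 0.75, -0.002, 1],
    [0, -0.002, 0.9, -0.002, 1],
    [0, -0.002, 0.97, -0.002, 1],
    [0, -0.002, 0.97, -0.002, 1],
    [0, -0.002, 0.97, -0.002, 1]
  ]
}}

```text
clock: 3.9
eef_pos: [0.5474, 0.311, 0.0389]
tcp_rot: [2.312, 2.126, 0.003]
wrist_force: [-0.0, -0.3, 0.9]
grip_width: 0.0855
gripper_force: 0.0
```

Request:
{"api": "drive_tool", "payload": {
  "series": [
    [0, 0, 0, 0, 0],
    [0, 0, 0, 0, 0],
    [0, 0, 0, 0, 0],
    [0, 0, 0, 0, 0],
    [0, 0, 0, 0, 0],
    [0, 0, 0, 0, 0]
  ]
}}

```text
clock: 4.5
eef_pos: [0.5476, 0.3113, 0.0394]
tcp_rot: [2.311, 2.127, 0.005]
wrist_force: [0.8, -0.5, 8.1]
grip_width: 0.0593
gripper_force: 66.1
```

```bash
python3 go.py .547,.309,.1,1.484
```

```text
t 4.5 p [0.5476 0.3113 0.0394] psi 1.4878 zdown [ 0.003  0.001 -1.   ] F [ 0.82 -0.54  8.09] w 0.0593 gf 66.1 q [ 0.44  0.73  1.56 -0.    0.85  0.53]
.547,.309,.1,1.484 -> [-0.0113 -0.001  -0.3033] turn 0.0012
```

Request:
{"api": "drive_tool", "payload": {
  "series": [
    [0, 0, -0.1, 0, 0],
    [0, 0, -0.3, 0, 0],
    [0, 0, -0.55, 0, 0],
    [0, 0, -0.7, 0, 0],
    [0, 0, -0.7, 0, 0],
    [0, 0, -0.7, 0, 0],
    [0, 0, -0.7, 0, 0],
    [0, 0, -0.7, 0, 0]
  ]
}}

```text
clock: 5.3
eef_pos: [0.5456, 0.3104, 0.1754]
tcp_rot: [-2.311, -2.127, 0.005]
wrist_force: [1.0, -0.7, -4.4]
grip_width: 0.0592
gripper_force: 67.4
```

```bash
python3 go.py .40,.18,.1,3.054 .40,.18,.036,3.054
python3 - <<'E'
from h import *
im,d=arm.grab_frame('top'); s=arm.sense(); print(s['wrist_force']); np.savez('pics/top1.npz',im=im,d=d)
im,d=arm.grab_frame('side'); s=arm.sense(); print(s['wrist_force']); save('side1.png',cv2.resize(im[150:330,150:390],None,fx=2.5,fy=2.5))
X=pts('side',d); m=(abs(X[...,0]-.4)<.09)&(abs(X[...,1]-.18)<.09)&(X[...,2]>.012); print('bench spot obstructions',m.sum())
E
```

```text
t 5.3 p [0.5456 0.3104 0.1754] psi 1.4878 zdown [-0.003 -0.001 -1.   ] F [ 0.97 -0.67 -4.44] w 0.0592 gf 67.4 q [0.44 0.55 1.49 0.   1.11 0.53]
.40,.18,.1,3.054 -> [-0.7097 -0.6704  0.3798] turn -0.4985
.40,.18,.036,3.054 -> [-0.7091 -0.6695  0.6998] turn -0.4985
[ 0.67640575  0.33611721 -4.93739784]
[-0.69758624 -0.29750628 -5.08842505]
bench spot obstructions 2452
```

View pics/side1.png

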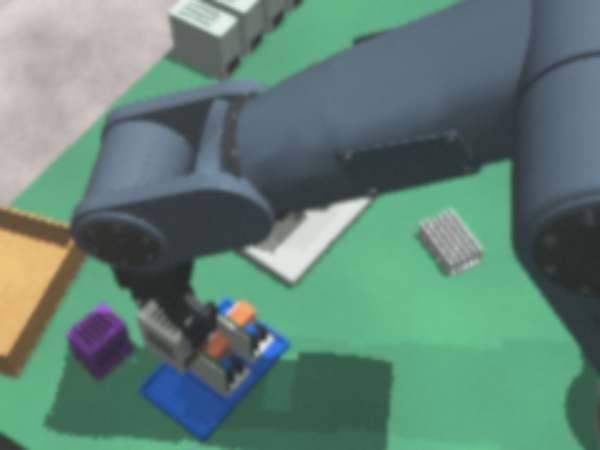

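Request:
{"api": "drive_tool", "payload": {
  "series": [
    [-0.2, -0.2, 0, -0.1, 0],
    [-0.4, -0.4, 0, -0.2, 0],
    [-0.7, -0.67, 0, -0.3, 0],
    [-0.71, -0.67, 0, -0.4, 0],
    [-0.71, -0.67, 0, -0.4985, 0],
    [-0.71, -0.67, 0.2, -0.4985, 0],
    [-0.71, -0.67, 0.38, -0.4985, 0],
    [-0.71, -0.67, 0.5, -0.4985, 0],
    [-0.71, -0.67, 0.5, -0.4985, 0],
    [-0.71, -0.67, 0.5, -0.4985, 0],
    [-0.71, -0.67, 0.5, -0.4985, 0],
    [-0.71, -0.67, 0.5, -0.4985, 0],
    [-0.71, -0.67, 0.5, -0.4985, 0],
    [-0.71, -0.67, 0.5, -0.4985, 0]
  ]
}}

```text
clock: 6.8
eef_pos: [0.4011, 0.1804, 0.0773]
tcp_rot: [0.14, 3.138, 0.0]
wrist_force: [0.0, 0.8, -5.3]
grip_width: 0.0593
gripper_force: 68.4
```

```bash
python3 go.py .40,.18,.038,3.054
```

```text
t 6.8 p [0.4011 0.1804 0.0773] psi 3.0523 zdown [ 0.  0. -1.] F [ 0.05  0.8  -5.35] w 0.0593 gf 68.4 q [ 0.32  0.4   2.05  0.    0.69 -1.16]
.40,.18,.038,3.054 -> [ 0.0053 -0.0026  0.1964] turn -0.0005
```

Request:
{"api": "drive_tool", "payload": {
  "series": [
    [0, 0, 0.08, 0, 0],
    [0, 0, 0.14, 0, 0],
    [0, 0, 0.18, 0, 0],
    [0, 0, 0.2, 0, 0],
    [0, 0, 0.2, 0, 0],
    [0, 0, 0.2, 0, 0]
  ]
}}

```text
clock: 7.4
eef_pos: [0.4013, 0.1805, 0.0375]
tcp_rot: [0.138, 3.138, 0.0]
wrist_force: [-0.6, 0.0, -5.1]
grip_width: 0.0593
gripper_force: 68.5
```

Request:
{"api": "drive_tool", "payload": {
  "series": [
    [0, 0, 0.005, 0, 0],
    [0, 0, 0.01, 0, 0],
    [0, 0, 0.01, 0, 0],
    [0, 0, 0.01, 0, 0]
  ]
}}

```text
clock: 7.8
eef_pos: [0.4012, 0.1805, 0.0354]
tcp_rot: [0.138, 3.138, 0.0]
wrist_force: [1.5, 0.0, -5.0]
grip_width: 0.0593
gripper_force: 68.7
```

Request:
{"api": "drive_tool", "payload": {
  "series": [
    [0, 0, 0, 0, 1],
    [0, 0, 0, 0, 1],
    [0, 0, 0, 0, 1],
    [0, 0, 0, 0, 1],
    [0, 0, 0, 0, 1]
  ]
}}

```text
clock: 8.3
eef_pos: [0.4011, 0.1804, 0.0354]
tcp_rot: [0.138, 3.138, 0.0]
wrist_force: [-1.2, 0.4, -0.6]
grip_width: 0.0854
gripper_force: 0.0
```

Request:
{"api": "drive_tool", "payload": {
  "series": [
    [0, 0, -0.1, 0, 1],
    [0, 0, -0.3, 0, 1],
    [0, 0, -0.4, 0, 1],
    [0, 0, -0.4, 0, 1],
    [0, 0, -0.4, 0, 1]
  ]
}}

```text
clock: 8.8
eef_pos: [0.401, 0.1804, 0.1151]
tcp_rot: [0.138, 3.138, 0.0]
wrist_force: [-0.6, 0.1, -0.6]
grip_width: 0.0854
gripper_force: 0.0
```

```bash
python3 go.py .4013,.1805,.036,1.483
python3 - <<'E'
from h import *
im,d=arm.grab_frame('side'); save('side2.png',cv2.resize(im[200:380,180:420],None,fx=2,fy=2))
E
```

```text
t 8.8 p [0.401  0.1804 0.1151] psi 3.054 zdown [ 0.  0. -1.] F [-0.56  0.06 -0.56] w 0.0854 gf 0.0 q [ 0.32  0.33  2.03 -0.    0.78 -1.17]
.4013,.1805,.036,1.483 -> [-0.0013  0.0006  0.3956] turn 0.5001
```

View pics/side2.png

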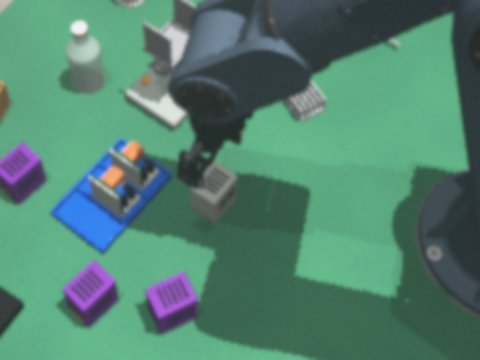

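The module stands upright at (215,195), with the tray neighbours in place. Regrasping by the width.

Request:
{"api": "drive_tool", "payload": {
  "series": [
    [0, 0, 0, 0.1, 1],
    [0, 0, 0, 0.2, 1],
    [0, 0, 0, 0.3, 1],
    [0, 0, 0, 0.4, 1],
    [0, 0, 0, 0.5, 1],
    [0, 0, 0, 0.5, 1],
    [0, 0, 0, 0.5, 1],
    [0, 0, 0, 0.5, 1],
    [0, 0, 0, 0.5, 1],
    [0, 0, 0, 0.5, 1],
    [0, 0, 0, 0.5, 1],
    [0, 0, 0, 0.5, 1],
    [0, 0, 0.15, 0.5, 1],
    [0, 0, 0.3, 0.5, 1],
    [0, 0, 0.39, 0.5, 1],
    [0, 0, 0.395, 0.5, 1],
    [0, 0, 0.395, 0.5, 1],
    [0, 0, 0.395, 0.5, 1]
  ]
}}

```text
clock: 10.65
eef_pos: [0.4015, 0.1806, 0.037]
tcp_rot: [2.315, 2.123, 0.001]
wrist_force: [-0.9, -0.0, 0.3]
grip_width: 0.0852
gripper_force: 0.0
```

Request:
{"api": "drive_tool", "payload": {
  "series": [
    [0, 0, 0, 0, 0],
    [0, 0, 0, 0, 0],
    [0, 0, 0, 0, 0],
    [0, 0, 0, 0, 0],
    [0, 0, 0, 0, 0],
    [0, 0, 0, 0, 0],
    [0, 0, 0, 0, 0]
  ]
}}

```text
clock: 11.35
eef_pos: [0.4017, 0.1806, 0.037]
tcp_rot: [2.316, 2.122, 0.002]
wrist_force: [0.6, -0.1, 7.5]
grip_width: 0.0456
gripper_force: 61.1
```

```bash
python3 go.py
```

```text
t 11.35 p [0.4017 0.1806 0.037 ] psi 1.4833 zdown [ 0.002  0.    -1.   ] F [ 0.58 -0.08  7.5 ] w 0.0456 gf 61.1 q [ 0.32  0.49  2.07 -0.    0.59  0.4 ]
```

Request:
{"api": "drive_tool", "payload": {
  "series": [
    [0, 0, -0.1, 0, 0],
    [0, 0, -0.3, 0, 0],
    [0, 0, -0.55, 0, 0],
    [0, 0, -0.8, 0, 0],
    [0, 0, -1, 0, 0],
    [0, 0, -1, 0, 0],
    [0, 0, -1, 0, 0],
    [0, 0, -1, 0, 0]
  ]
}}

```text
clock: 12.15
eef_pos: [0.4, 0.1801, 0.2345]
tcp_rot: [-2.316, -2.121, 0.005]
wrist_force: [1.2, 0.2, -5.0]
grip_width: 0.0451
gripper_force: 64.5
```

```bash
python3 go.py .5738,.0322,.280,1.483
```

```text
t 12.15 p [0.4    0.1801 0.2345] psi 1.4832 zdown [-0.003 -0.001 -1.   ] F [ 1.22  0.23 -5.02] w 0.0451 gf 64.5 q [0.32 0.14 1.92 0.   1.09 0.4 ]
.5738,.0322,.280,1.483 -> [-0.6608  0.9296 -0.2298] turn 0.0001
```

Request:
{"api": "drive_tool", "payload": {
  "series": [
    [-0.05, 0.05, -0.23, 0, 0],
    [-0.2, 0.3, -0.23, 0, 0],
    [-0.35, 0.5, -0.23, 0, 0],
    [-0.5, 0.7, -0.23, 0, 0],
    [-0.6, 0.85, -0.23, 0, 0],
    [-0.66, 0.93, -0.23, 0, 0],
    [-0.66, 0.93, -0.23, 0, 0],
    [-0.66, 0.93, -0.23, 0, 0],
    [-0.66, 0.93, -0.23, 0, 0],
    [-0.66, 0.93, -0.23, 0, 0],
    [-0.66, 0.93, -0.23, 0, 0]
  ]
}}

```text
clock: 13.25
eef_pos: [0.5744, 0.0332, 0.2824]
tcp_rot: [-2.316, -2.123, -0.0]
wrist_force: [0.6, 0.8, -5.1]
grip_width: 0.0449
gripper_force: 65.6
```

```bash
python3 - <<'E'
from h import *
f=[]
for i in range(2):
  for n in('side','top'):
    im,d=arm.grab_frame(n); f.append(arm.sense()['wrist_force'][2]); X=pts(n,d); hs=cv2.cvtColor(im,cv2.COLOR_RGB2HSV)
    if i: save('p_'+n+'.png',cv2.resize(im[130:290,180:360] if n=='side' else im[150:280,170:350],None,fx=3,fy=3,interpolation=cv2.INTER_CUBIC)); np.savez('pics/p_'+n+'.npz',im=im,d=d)
print(np.round(f,2))
E
python3 go.py .5738,.0322,.220,1.483 .5738,.0322,.170,1.483
```

```text
[-3.83 -4.91 -3.92 -6.08]
t 13.45 p [0.5747 0.0328 0.2824] psi 1.4834 zdown [ 0. -0. -1.] F [ 0.1   0.44 -6.08] w 0.045 gf 65.6 q [-0.02  0.35  1.52 -0.    1.27  0.06]
.5738,.0322,.220,1.483 -> [-0.0034 -0.0043  0.3121] turn 0.0001
.5738,.0322,.170,1.483 -> [-0.0034 -0.0043  0.5621] turn 0.0001
```

View pics/p_side.png

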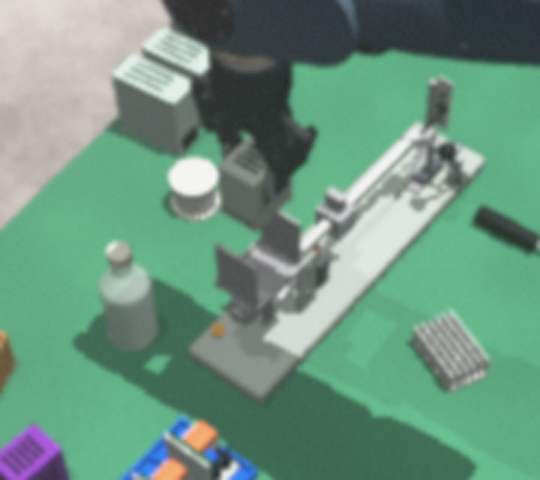

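Run:
```python
from h import *
S=np.load('pics/p_side.npz'); X=pts('side',S['d']).reshape(-1,3)
th=-.088; ex=np.array([np.cos(th),np.sin(th)]); ey=np.array([-np.sin(th),np.cos(th)])
c=np.array([.5747,.0328]); L=np.c_[(X[:,:2]-c)@ex,(X[:,:2]-c)@ey,X[:,2]]*1000
m=(L[:,2]>252)&(L[:,2]<275)&(abs(L[:,0])<60)&(abs(L[:,1])<60); M=L[m]
xs=M[(abs(M[:,1])<20)&(M[:,0]<0)]; ys=M[(abs(M[:,0])<12)&(M[:,1]>0)]
print('module -x face',np.percentile(xs[:,0],[10,50,90]),'+y face',np.percentile(ys[:,1],[10,50,90]),len(xs),len(ys))
m=(L[:,2]>150)&(L[:,2]<196)&(abs(L[:,0])<40)&(abs(L[:,1])<60); M=L[m]
for n,a in(('+y plate',M[M[:,1]>20]),('-y plate',M[M[:,1]<-20])): print(n,len(a),'y',np.percentile(a[:,1],[5,50,95]),'x',np.percentile(a[:,0],[1,5,50,95,99]))
print(np.histogram(M[:,1],bins=np.arange(-50,52,4)))
m=(L[:,2]>127)&(L[:,2]<142)&(abs(L[:,1])<30)&(abs(L[:,0])<45); M=L[m]; print('floor z',np.percentile(M[:,2],[5,50,95]),'x',np.percentile(M[:,0],[1,99]))
T=np.load('pics/top0.npz'); X=pts('top',T['d']).reshape(-1,3); L=np.c_[(X[:,:2]-c)@ex,(X[:,:2]-c)@ey,X[:,2]]*1000
m=(L[:,2]>190)&(L[:,2]<210)&(abs(L[:,0])<40)&(abs(L[:,1])<60); M=L[m]
for n,a in(('top +y plate',M[M[:,1]>20]),('-y plate',M[M[:,1]<-20])): print(n,len(a),'y',np.percentile(a[:,1],[5,50,95]),'x',np.percentile(a[:,0],[1,5,50,95,99]))
m=(L[:,2]>125)&(L[:,2]<142)&(abs(L[:,1])<30)&(abs(L[:,0])<45); M=L[m]; print('floor z',np.percentile(M[:,2],[5,50,95]),'x',np.percentile(M[:,0],[1,99]))
```

```text
module -x face [-24.47351787 -23.44775978 -22.1011282 ] +y face [28.16782542 29.61080678 31.24572795] 46 32
+y plate 122 y [35.30632541 37.37470841 39.71705942] x [-27.54778024 -25.80381224  -1.09619074  24.48725876  25.54734372]
-y plate 102 y [-38.73477892 -36.5673245  -34.39898552] x [-26.02672326 -24.81265849  -5.39643587  19.47945204  23.01316145]
(array([ 0,  0, 10, 91,  1,  0,  0,  0,  0,  0,  0,  0,  0,  0,  0,  0,  0,
        0,  0,  0,  0, 87, 35,  0,  0]), array([-50, -46, -42, -38, -34, -30, -26, -22, -18, -14, -10,  -6,  -2,
         2,   6,  10,  14,  18,  22,  26,  30,  34,  38,  42,  46,  50]))
floor z [128.46477026 132.17298705 138.45442887] x [-31.86344295  29.6110633 ]
top +y plate 37 y [33.904872   35.58245378 38.02277203] x [-26.32181018 -24.50515053  -0.05660709  21.94420227  23.69930536]
-y plate 30 y [-39.94532942 -38.26517295 -36.40610274] x [-26.23890304 -23.01298694  -1.15445053  23.36900157  24.66986974]
floor z [126.64466608 130.54386037 136.58718971] x [-31.73132106  28.75713485]
```

Module hangs centred over the cradle (side crop (250,185) over (262,265)); measured offset is about 1 mm. Descending.

Request:
{"api": "drive_tool", "payload": {
  "series": [
    [-0.003, -0.005, 0.1, 0, 0],
    [-0.003, -0.005, 0.2, 0, 0],
    [-0.003, -0.005, 0.3, 0, 0],
    [-0.003, -0.005, 0.4, 0, 0],
    [-0.003, -0.005, 0.48, 0, 0],
    [-0.003, -0.005, 0.52, 0, 0],
    [-0.003, -0.005, 0.55, 0, 0],
    [-0.003, -0.005, 0.55, 0, 0],
    [-0.003, -0.005, 0.55, 0, 0],
    [-0.003, -0.005, 0.55, 0, 0]
  ]
}}

```text
clock: 14.45
eef_pos: [0.5742, 0.0321, 0.1731]
tcp_rot: [2.316, 2.121, 0.001]
wrist_force: [0.2, 0.8, -4.3]
grip_width: 0.0453
gripper_force: 65.4
```

```bash
python3 go.py .5738,.0322,.167,1.483
```

```text
t 14.45 p [0.5742 0.0321 0.1731] psi 1.4832 zdown [ 0.001 -0.    -1.   ] F [ 0.17  0.79 -4.31] w 0.0453 gf 65.4 q [-0.03  0.46  1.64 -0.    1.04  0.06]
.5738,.0322,.167,1.483 -> [ 0.0002 -0.0018  0.0303] turn 0.0001
```

Request:
{"api": "drive_tool", "payload": {
  "series": [
    [0, -0.002, 0.01, 0, 0],
    [0, -0.002, 0.018, 0, 0],
    [0, -0.002, 0.025, 0, 0],
    [0, -0.002, 0.025, 0, 0],
    [0, -0.002, 0.025, 0, 0]
  ]
}}

```text
clock: 14.95
eef_pos: [0.5734, 0.0322, 0.1673]
tcp_rot: [-2.317, -2.122, 0.0]
wrist_force: [-0.1, -0.7, -4.4]
grip_width: 0.0451
gripper_force: 65.6
```

Request:
{"api": "drive_tool", "payload": {
  "series": [
    [0, 0, 0.003, 0, 0],
    [0, 0, 0.006, 0, 0],
    [0, 0, 0.006, 0, 0],
    [0, 0, 0.006, 0, 0]
  ]
}}

```text
clock: 15.35
eef_pos: [0.5734, 0.0321, 0.1666]
tcp_rot: [2.316, 2.122, 0.0]
wrist_force: [-4.3, 1.3, 5.9]
grip_width: 0.0452
gripper_force: 66.5
```

Request:
{"api": "drive_tool", "payload": {
  "series": [
    [0, 0, 0, 0, 0.3],
    [0, 0, 0, 0, 0.8],
    [0, 0, 0, 0, 1],
    [0, 0, 0, 0, 1],
    [0, 0, 0, 0, 1],
    [0, 0, 0, 0, 1]
  ]
}}

```text
clock: 15.95
eef_pos: [0.5734, 0.0321, 0.166]
tcp_rot: [2.317, 2.122, 0.0]
wrist_force: [-0.1, -0.7, -0.5]
grip_width: 0.0856
gripper_force: 0.0
```

Request:
{"api": "drive_tool", "payload": {
  "series": [
    [0, 0, -0.1, 0, 1],
    [0, 0, -0.25, 0, 1],
    [0, 0, -0.5, 0, 1],
    [0, 0, -0.55, 0, 1],
    [0, 0, -0.55, 0, 1],
    [0, 0, -0.55, 0, 1]
  ]
}}

```text
clock: 16.55
eef_pos: [0.5729, 0.0322, 0.2748]
tcp_rot: [-2.316, -2.121, 0.002]
wrist_force: [0.2, -0.3, -0.8]
grip_width: 0.0857
gripper_force: 0.0
```

```bash
python3 go.py .562,-.103,.24,3.053
```

```text
t 16.55 p [0.5729 0.0322 0.2748] psi 1.4831 zdown [-0.002  0.    -1.   ] F [ 0.18 -0.31 -0.76] w 0.0857 gf 0.0 q [-0.03  0.35  1.53  0.    1.25  0.06]
.562,-.103,.24,3.053 -> [-0.678   0.0053  0.1742] turn -0.4997
```

Request:
{"api": "drive_tool", "payload": {
  "series": [
    [-0.2, 0, 0, 0.1, 0.6],
    [-0.4, 0, 0, 0.2, 0.6],
    [-0.6, 0, 0, 0.3, 0.6],
    [-0.68, 0.005, 0, 0.4, 0.6],
    [-0.68, 0.005, 0, 0.5, 0.6],
    [-0.68, 0.005, 0.1, 0.5, 0.6],
    [-0.68, 0.005, 0.175, 0.5, 0.6],
    [-0.68, 0.005, 0.175, 0.5, 0.6],
    [-0.68, 0.005, 0.175, 0.5, 0.6],
    [-0.68, 0.005, 0.175, 0.5, 0.6],
    [-0.68, 0.005, 0.175, 0.5, 0.6],
    [-0.68, 0.005, 0.175, 0.5, 0.6],
    [-0.68, 0.005, 0.175, 0.5, 0.6]
  ]
}}

```text
clock: 17.85
eef_pos: [0.562, -0.1033, 0.2398]
tcp_rot: [-3.138, 0.134, 0.003]
wrist_force: [-0.1, -0.7, -0.2]
grip_width: 0.0514
gripper_force: 0.0
```

```bash
python3 go.py .562,-.103,.123,-.088 .5547,-.184,.123,-.088
```

```text
t 17.85 p [ 0.562  -0.1033  0.2398] psi -0.0853 zdown [-0.002  0.001 -1.   ] F [-0.07 -0.66 -0.18] w 0.0514 gf 0.0 q [-0.26  0.38  1.58 -0.    1.18  1.39]
.562,-.103,.123,-.088 -> [ 0.0011 -0.0012  0.5842] turn 0.0009
.5547,-.184,.123,-.088 -> [-0.0007  0.4055  0.5841] turn 0.0009
```

Request:
{"api": "drive_tool", "payload": {
  "series": [
    [0, 0, 0.2, 0, 0.6],
    [0, 0, 0.4, 0, 0.6],
    [0, 0, 0.52, 0, 0.6],
    [0, 0, 0.57, 0, 0.6],
    [0, 0, 0.58, 0, 0.6],
    [0, 0, 0.58, 0, 0.6],
    [0, 0, 0.58, 0, 0.6]
  ]
}}

```text
clock: 18.55
eef_pos: [0.5631, -0.1036, 0.1264]
tcp_rot: [3.138, -0.137, 0.003]
wrist_force: [0.7, 0.8, -0.6]
grip_width: 0.0514
gripper_force: 0.0
```

Request:
{"api": "drive_tool", "payload": {
  "series": [
    [0, 0, 0, 0, 0],
    [0, 0, 0, 0, 0],
    [0, 0, 0, 0, 0],
    [0, 0, 0, 0, 0],
    [0, 0, 0, 0, 0],
    [0, 0, 0, 0, 0]
  ]
}}

```text
clock: 19.15
eef_pos: [0.5627, -0.1035, 0.1254]
tcp_rot: [3.138, -0.138, 0.001]
wrist_force: [-0.2, -1.6, 5.4]
grip_width: 0.0102
gripper_force: 63.3
```

```bash
python3 go.py .5547,-.184,.123,-.088
```

```text
t 19.15 p [ 0.5627 -0.1035  0.1254] psi -0.0877 zdown [ 0.001 -0.    -1.   ] F [-0.21 -1.6   5.36] w 0.0102 gf 63.3 q [-0.26  0.52  1.69 -0.    0.94  1.4 ]
.5547,-.184,.123,-.088 -> [-0.0044  0.4042  0.0122] turn 0.0001
```

Request:
{"api": "drive_tool", "payload": {
  "series": [
    [0, 0.05, 0, 0, 0],
    [0, 0.12, 0, 0, 0],
    [0, 0.2, 0, 0, 0],
    [0, 0.28, 0, 0, 0],
    [0, 0.35, 0, 0, 0],
    [0, 0.404, 0, 0, 0],
    [0, 0.404, 0, 0, 0],
    [0, 0.404, 0, 0, 0],
    [0, 0.404, 0, 0, 0]
  ]
}}

```text
clock: 20.05
eef_pos: [0.5554, -0.1837, 0.1251]
tcp_rot: [3.138, -0.137, -0.0]
wrist_force: [1.1, -1.9, 1.1]
grip_width: 0.0102
gripper_force: 62.8
```

Request:
{"api": "drive_tool", "payload": {
  "series": [
    [0, 0, 0, 0, 0.5],
    [0, 0, 0, 0, 0.5],
    [0, 0, 0, 0, 0.5],
    [0, 0, -0.2, 0, 0.5],
    [0, 0, -0.4, 0, 0.5],
    [0, 0, -0.5, 0, 0.5],
    [0, 0, -0.5, 0, 0.5],
    [0, 0, -0.5, 0, 0.5]
  ]
}}

```text
clock: 20.85
eef_pos: [0.5551, -0.1837, 0.2246]
tcp_rot: [-3.138, 0.137, 0.001]
wrist_force: [0.2, -1.1, -0.7]
grip_width: 0.0425
gripper_force: 0.0
```

```bash
python3 go.py .4928,-.2415,.20,-.088 .4928,-.2415,.122,-.088
```

```text
t 20.85 p [ 0.5551 -0.1837  0.2246] psi -0.0874 zdown [-0.  0. -1.] F [ 0.16 -1.1  -0.65] w 0.0425 gf 0.0 q [-0.4   0.42  1.57  0.    1.16  1.26]
.4928,-.2415,.20,-.088 -> [-0.285   0.3153  0.1229] turn 0.0002
.4928,-.2415,.122,-.088 -> [-0.2848  0.3154  0.5129] turn 0.0002
```

Request:
{"api": "drive_tool", "payload": {
  "series": [
    [-0.15, 0.16, 0, 0, 0.5],
    [-0.285, 0.315, 0, 0, 0.5],
    [-0.285, 0.315, 0.12, 0, 0.5],
    [-0.285, 0.315, 0.12, 0, 0.5],
    [-0.285, 0.315, 0.25, 0, 0.5],
    [-0.285, 0.315, 0.35, 0, 0.5],
    [-0.285, 0.315, 0.45, 0, 0.5],
    [-0.285, 0.315, 0.5, 0, 0.5],
    [-0.285, 0.315, 0.515, 0, 0.5],
    [-0.285, 0.315, 0.515, 0, 0.5]
  ]
}}

```text
clock: 21.85
eef_pos: [0.4933, -0.2415, 0.1222]
tcp_rot: [-3.138, 0.137, 0.0]
wrist_force: [0.4, -0.1, 0.2]
grip_width: 0.0423
gripper_force: 0.0
```

Request:
{"api": "drive_tool", "payload": {
  "series": [
    [0, 0, 0, 0, 0.35],
    [0, 0, 0, 0, 0.35],
    [0, 0, 0, 0, 0.35]
  ]
}}

```text
clock: 22.15
eef_pos: [0.4933, -0.2418, 0.1226]
tcp_rot: [3.138, -0.138, 0.001]
wrist_force: [-0.4, -0.3, -0.7]
grip_width: 0.0299
gripper_force: 0.0
```

```bash
python3 go.py
python3 - <<'E'
from h import *
im,d=arm.grab_frame('top'); a=im[180:260,210:390]
im,d=arm.grab_frame('side'); b=im[130:270,210:390]
save('knob.png',cv2.resize(np.vstack([a,b]),None,fx=2.7,fy=2.7,interpolation=cv2.INTER_CUBIC))
E
```

```text
t 22.15 p [ 0.4933 -0.2418  0.1226] psi -0.0877 zdown [ 0.001 -0.    -1.   ] F [-0.4  -0.32 -0.74] w 0.0299 gf 0.0 q [-0.54  0.49  1.75  0.    0.91  1.12]
```

View pics/knob.png

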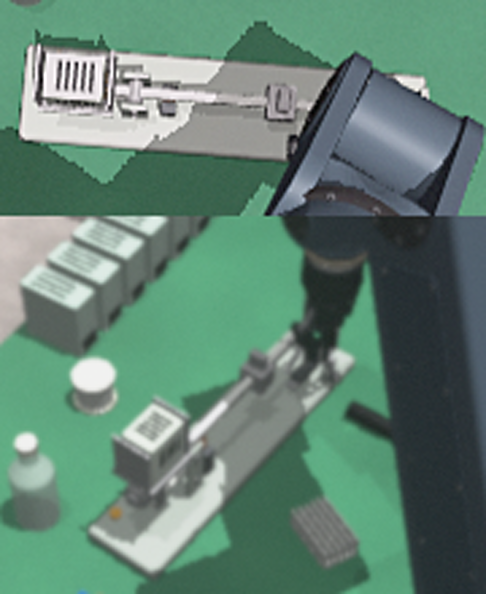

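Module sits in the cradle (75,75 top; 150,435 side), the poise is moved (285,102), and the gripper is caged around the knob. Swinging the lever.

Request:
{"api": "drive_tool", "payload": {
  "series": [
    [0, 0.04, -0.02, 0, 0.35],
    [0, 0.08, -0.03, 0, 0.35],
    [0, 0.13, -0.04, 0, 0.35],
    [0, 0.18, -0.05, 0, 0.35],
    [0, 0.23, -0.06, 0, 0.35],
    [0, 0.28, -0.06, 0, 0.35],
    [0, 0.33, -0.05, 0, 0.35],
    [0, 0.38, -0.04, 0, 0.35],
    [0, 0.43, -0.02, 0, 0.35],
    [0, 0.47, -0.01, 0, 0.35],
    [0, 0.5, 0, 0, 0.35],
    [0, 0.5, 0, 0, 0.35],
    [0, 0.5, 0, 0, 0.35]
  ]
}}

```text
clock: 23.55
eef_pos: [0.4843, -0.3414, 0.122]
tcp_rot: [3.138, -0.138, -0.0]
wrist_force: [-0.3, 0.3, -0.4]
grip_width: 0.0299
gripper_force: 0.0
```

Request:
{"api": "drive_tool", "payload": {
  "series": [
    [0, 0.01, 0, 0, 0.35],
    [0, 0.02, 0, 0, 0.35],
    [0, 0.02, 0, 0, 0.35],
    [0, 0.0, 0, 0, 0.6],
    [0, 0.0, 0, 0, 0.6],
    [0, 0, -0.2, 0, 0.6],
    [0, 0, -0.4, 0, 0.6],
    [-0.5, 0.1, -0.6, 0, 0.6],
    [-1, 0.2, -0.6, 0, 0.6],
    [-1, 0.2, -0.6, 0, 0.6],
    [-1, 0.2, -0.6, 0, 0.6],
    [-1, 0.2, -0.6, 0, 0.6],
    [-1, 0.2, -0.6, 0, 0.6],
    [-1, 0.2, -0.6, 0, 0.6],
    [-1, 0.2, -0.6, 0, 0.6]
  ]
}}

```text
clock: 25.05
eef_pos: [0.2827, -0.3635, 0.2418]
tcp_rot: [-3.138, 0.136, 0.0]
wrist_force: [-0.8, 0.5, -0.7]
grip_width: 0.0514
gripper_force: 0.0
```

```bash
cat > tilt.py <<'E'
import sys
from h import *
f=np.array([.5685,-.0276]); th=-.088; ex=np.array([np.cos(th),np.sin(th)]); ey=np.array([-np.sin(th),np.cos(th)])
for n in('side','top'):
    im,d=arm.grab_frame(n); X=pts(n,d).reshape(-1,3)
    L=np.c_[(X[:,:2]-f)@ex,(X[:,:2]-f)@ey,X[:,2]]*1000
    m=(abs(L[:,0])<6)&(L[:,2]>60)&(L[:,2]<160)
    g=lambda a,b:L[m&(L[:,1]>a)&(L[:,1]<b)]
    for a,b in((-100,-70),(-130,-100),(-280,-190),(-230,-205),(-280,-255)):
        q=g(a,b); print(n,(a,b),len(q),np.round(np.percentile(q[:,2],[10,50,90]),1) if len(q) else '')
    q=g(-280,-185); q=np.r_[q,g(-135,-40)]; 
    for it in range(4):
        c=np.polyfit(q[:,1],q[:,2],1); q=q[abs(q[:,2]-np.polyval(c,q[:,1]))<4]
    print('fit tilt',-c[0],len(q))
    mc=(abs(L[:,0])<20)&(abs(L[:,1]-60)<25)&(L[:,2]>185)&(L[:,2]<215); print('module top z',np.median(L[mc,2]),len(L[mc]))
    k=cv2.cvtColor(im,cv2.COLOR_RGB2HSV).reshape(-1,3); mk=(k[:,2]<60)&(L[:,2]>90)&(L[:,2]<150)&(L[:,0]<-30)&(L[:,0]>-100)&(L[:,1]<-180)&(L[:,1]>-300); print('knob',np.round(np.median(L[mk],0),1),mk.sum())
    np.savez(f'pics/{sys.argv[1]}_{n}.npz',im=im,d=d)
    if n=='side': save(sys.argv[1]+'.png',cv2.resize(im[130:230,260:360],None,fx=5,fy=5,interpolation=cv2.INTER_CUBIC))
E
python3 go.py; python3 tilt.py t1
```

```text
t 25.05 p [ 0.2827 -0.3635  0.2418] psi -0.0864 zdown [-0.  0. -1.] F [-0.82  0.47 -0.71] w 0.0514 gf 0.0 q [-1.01  0.17  1.86  0.    1.11  0.65]
side (-100, -70) 26 [ 98.3 109.1 112.6]
side (-130, -100) 30 [101.  107.9 112.6]
side (-280, -190) 54 [103.4 108.4 112.7]
side (-230, -205) 21 [103.7 109.4 112.8]
side (-280, -255) 6 [105.3 106.  108. ]
fit tilt 0.007399684377684115 78
module top z 200.43570698599234 163
knob [nan nan nan] 0
top (-100, -70) 43 [103.2 107.3 110.8]
top (-130, -100) 40 [100.3 108.2 111.4]
top (-280, -190) 86 [102.2 108.1 112.4]
top (-230, -205) 34 [106.1 109.7 112.3]
top (-280, -255) 9 [103.5 105.  106.6]
fit tilt 0.005659838566195817 155
module top z 198.63343575549885 283
knob [nan nan nan] 0
  return _methods._mean(a, axis=axis, dtype=dtype,
  ret = um.true_divide(
```

View pics/t1.png

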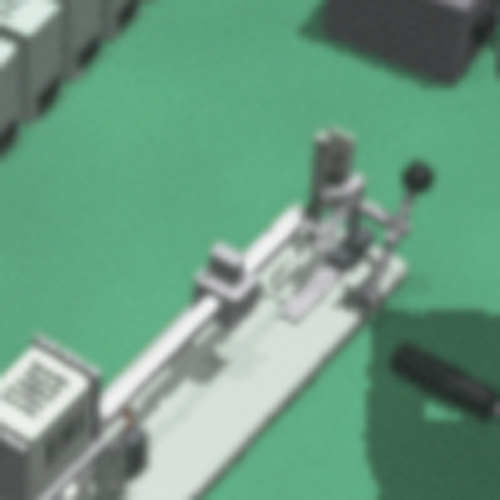

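Knob now leans away at (418,178): lever released, and the bar looks near level. Measuring tilt against the arrested frames.

```bash
cat > tilt2.py <<'E'
from h import *
f=np.array([.5685,-.0276]); th=-.088; ex=np.array([np.cos(th),np.sin(th)]); ey=np.array([-np.sin(th),np.cos(th)])
for n,refs in(('side',['side0','p_side']),('top',['top0'])):
    D=np.mean([arm.grab_frame(n)[1] for _ in range(5)],0); I=arm.grab_frame(n)[0]
    for r in refs:
        S=np.load(f'pics/{r}.npz'); X0=pts(n,S['d']); X=pts(n,D)
        lx=(X0[...,:2]-f)@ex*1e3; ly=(X0[...,:2]-f)@ey*1e3; z0=X0[...,2]*1e3; z=X[...,2]*1e3
        for a,b in((-60,-40),(-205,-185),(-230,-205),(-275,-185)):
            m=(abs(lx)<5)&(z0>100)&(z0<116)&(ly>a)&(ly<b)&(z>90)&(z<130); dz=(z-z0)[m]; print(r,(a,b),m.sum(),'dz mean/med',np.round([dz.mean(),np.median(dz),np.median(dz)/-np.mean(ly[m])],3))
        # image shift of patches
        for nm,(u,v) in {'barend':(-225,107),'base':(-160,24),'post':(-290,140)}.items():
            w=np.r_[f+ey*u/1e3,v/1e3]; p,F=cam(n); c=cv2.Rodrigues(np.array(p['rotation']))[0].T@(w-p['position']); uv=np.array([p['cx']+F*c[0]/-c[2],p['cy']-F*c[1]/-c[2]]).round().astype(int)
            s=lambda im:cv2.cvtColor(im,cv2.COLOR_RGB2GRAY)[uv[1]-7:uv[1]+8,uv[0]-7:uv[0]+8].astype(np.float32)
            print('   ',nm,uv,np.round(cv2.phaseCorrelate(s(S['im']),s(I),cv2.createHanningWindow((15,15),cv2.CV_32F)),2) if 0 else np.round(cv2.phaseCorrelate(s(S['im']),s(I),cv2.createHanningWindow((15,15),cv2.CV_32F))[0],2))
E
python3 tilt2.py; python3 go.py
```

```text
side0 (-60, -40) 17 dz mean/med [0.665 0.904 0.018]
side0 (-205, -185) 11 dz mean/med [3.54  3.021 0.015]
side0 (-230, -205) 11 dz mean/med [1.908 2.488 0.012]
side0 (-275, -185) 31 dz mean/med [2.652 2.686 0.012]
    barend [316 177] [0.74 0.31]
    base [304 203] [ 0.11 -0.08]
    post [326 160] [0.75 0.53]
p_side (-60, -40) 14 dz mean/med [1.583 2.406 0.048]
p_side (-205, -185) 15 dz mean/med [2.332 2.181 0.011]
p_side (-230, -205) 12 dz mean/med [3.616 2.828 0.013]
p_side (-275, -185) 36 dz mean/med [2.856 2.438 0.011]
    barend [316 177] [0.56 0.38]
    base [304 203] [0.04 0.13]
    post [326 160] [0.65 0.37]
top0 (-60, -40) 21 dz mean/med [1.222 1.08  0.021]
top0 (-205, -185) 20 dz mean/med [3.914 3.691 0.019]
top0 (-230, -205) 26 dz mean/med [3.732 3.626 0.017]
top0 (-275, -185) 68 dz mean/med [3.645 3.596 0.016]
    barend [337 220] [ 0.55 -0.17]
    base [312 221] [ 0.1  -0.95]
    post [362 220] [0.67 0.64]
t 25.75 p [ 0.2816 -0.3636  0.2421] psi -0.0877 zdown [ 0. -0. -1.] F [-0.3   0.44 -0.43] w 0.0509 gf 0.0 q [-1.01  0.17  1.86  0.    1.11  0.65]
```

```bash
python3 go.py .4845,-.338,.23,-.088 .4845,-.338,.122,-.088
```

```text
t 25.75 p [ 0.2816 -0.3636  0.2421] psi -0.0877 zdown [ 0. -0. -1.] F [-0.3   0.44 -0.43] w 0.0509 gf 0.0 q [-1.01  0.17  1.86  0.    1.11  0.65]
.4845,-.338,.23,-.088 -> [ 0.9995 -0.2165  0.0606] turn 0.0001
.4845,-.338,.122,-.088 -> [ 0.9995 -0.2165  0.6006] turn 0.0001
```

Request:
{"api": "drive_tool", "payload": {
  "series": [
    [0.25, -0.05, 0, 0, 0.5],
    [0.5, -0.1, 0, 0, 0.5],
    [0.75, -0.16, 0, 0, 0.5],
    [1, -0.217, 0, 0, 0.5],
    [1, -0.217, 0, 0, 0.5],
    [1, -0.217, 0, 0, 0.5],
    [1, -0.217, 0.2, 0, 0.5],
    [1, -0.217, 0.4, 0, 0.5],
    [1, -0.217, 0.52, 0, 0.5],
    [1, -0.217, 0.58, 0, 0.5],
    [1, -0.217, 0.6, 0, 0.5],
    [1, -0.217, 0.6, 0, 0.35],
    [1, -0.217, 0.6, 0, 0.35],
    [1, -0.217, 0.6, 0, 0.35]
  ]
}}

```text
clock: 27.15
eef_pos: [0.485, -0.3383, 0.1233]
tcp_rot: [3.137, -0.138, 0.002]
wrist_force: [0.2, -0.2, 0.1]
grip_width: 0.03
gripper_force: 0.0
```

Request:
{"api": "drive_tool", "payload": {
  "series": [
    [0, -0.04, -0.02, 0, 0.35],
    [0, -0.08, -0.03, 0, 0.35],
    [0, -0.13, -0.04, 0, 0.35],
    [0, -0.18, -0.05, 0, 0.35],
    [0, -0.23, -0.06, 0, 0.35],
    [0, -0.28, -0.06, 0, 0.35],
    [0, -0.33, -0.05, 0, 0.35],
    [0, -0.38, -0.04, 0, 0.35],
    [0, -0.43, -0.02, 0, 0.35],
    [0, -0.47, -0.01, 0, 0.35],
    [0, -0.49, 0, 0, 0.35],
    [0, -0.5, 0, 0, 0.35],
    [0, -0.5, 0, 0, 0.35]
  ]
}}

```text
clock: 28.45
eef_pos: [0.4935, -0.2401, 0.1223]
tcp_rot: [3.135, -0.137, 0.001]
wrist_force: [-1.8, -14.0, -1.0]
grip_width: 0.0304
gripper_force: 7.2
```

```bash
python3 go.py
```

```text
t 28.45 p [ 0.4935 -0.2401  0.1223] psi -0.0871 zdown [ 0.001 -0.004 -1.   ] F [ -1.77 -14.01  -0.99] w 0.0304 gf 7.2 q [-0.54  0.49  1.75 -0.    0.9   1.12]
```

Request:
{"api": "drive_tool", "payload": {
  "series": [
    [0, 0.015, 0, 0, 0.5],
    [0, 0.015, 0, 0, 0.5],
    [0, 0.015, -0.25, 0, 0.5],
    [0, 0.015, -0.5, 0, 0.5],
    [0.15, -0.14, -0.52, 0, 0.5],
    [0.285, -0.298, -0.52, 0, 0.5],
    [0.285, -0.298, -0.52, 0, 0.5],
    [0.285, -0.298, -0.52, 0, 0.5],
    [0.285, -0.298, -0.52, 0, 0.5]
  ]
}}

```text
clock: 29.35
eef_pos: [0.5548, -0.1841, 0.2257]
tcp_rot: [-3.138, 0.138, 0.002]
wrist_force: [0.2, -0.1, -0.5]
grip_width: 0.0424
gripper_force: 0.0
```

```bash
python3 go.py .5552,-.1837,.125,-.088
```

```text
t 29.35 p [ 0.5548 -0.1841  0.2257] psi -0.0879 zdown [-0.001  0.    -1.   ] F [ 0.24 -0.12 -0.47] w 0.0424 gf 0.0 q [-0.4   0.42  1.56 -0.    1.16  1.26]
.5552,-.1837,.125,-.088 -> [ 0.0025 -0.002   0.5037] turn 0.0
```

Request:
{"api": "drive_tool", "payload": {
  "series": [
    [0, -0.002, 0.2, 0, 0.5],
    [0, -0.002, 0.4, 0, 0.5],
    [0, -0.002, 0.48, 0, 0.5],
    [0, -0.002, 0.5, 0, 0.5],
    [0, -0.002, 0.5, 0, 0.5],
    [0, -0.002, 0.5, 0, 0],
    [0, -0.002, 0.5, 0, 0],
    [0, -0.002, 0.5, 0, 0],
    [0, -0.002, 0.5, 0, 0],
    [0, 0.02, 0.5, 0, 0],
    [0, 0.05, 0.5, 0, 0],
    [0, 0.066, 0.5, 0, 0],
    [0, 0.066, 0.5, 0, 0],
    [0, 0.066, 0.5, 0, 0]
  ]
}}

```text
clock: 30.75
eef_pos: [0.5546, -0.1976, 0.1263]
tcp_rot: [3.138, -0.138, 0.002]
wrist_force: [4.4, -2.3, 0.8]
grip_width: 0.0102
gripper_force: 62.1
```

Request:
{"api": "drive_tool", "payload": {
  "series": [
    [0, 0, 0, 0, 0.5],
    [0, 0, 0, 0, 0.5],
    [0, 0, 0, 0, 0.5],
    [0, 0, -0.2, 0, 0.5],
    [0, 0, -0.4, 0, 0.5],
    [0, 0, -0.5, 0, 0.5],
    [0, 0, -0.5, 0, 0.5],
    [0, 0, -0.5, 0, 0.5]
  ]
}}

```text
clock: 31.55
eef_pos: [0.5538, -0.1968, 0.2254]
tcp_rot: [-3.138, 0.137, 0.001]
wrist_force: [-0.0, 0.0, -1.3]
grip_width: 0.0427
gripper_force: 0.0
```

```bash
python3 go.py .4932,-.243,.122,-.088
```

```text
t 31.55 p [ 0.5538 -0.1968  0.2254] psi -0.0875 zdown [-0.001  0.    -1.   ] F [-0.04  0.03 -1.28] w 0.0427 gf 0.0 q [-0.42  0.43  1.56 -0.    1.16  1.24]
.4932,-.243,.122,-.088 -> [-0.2813  0.2566  0.5174] turn 0.0002
```

Request:
{"api": "drive_tool", "payload": {
  "series": [
    [-0.15, 0.13, 0, 0, 0.5],
    [-0.281, 0.257, 0, 0, 0.5],
    [-0.281, 0.257, 0.1, 0, 0.5],
    [-0.281, 0.257, 0.1, 0, 0.5],
    [-0.281, 0.257, 0.25, 0, 0.5],
    [-0.281, 0.257, 0.35, 0, 0.5],
    [-0.281, 0.257, 0.45, 0, 0.5],
    [-0.281, 0.257, 0.5, 0, 0.5],
    [-0.281, 0.257, 0.517, 0, 0.5],
    [-0.281, 0.257, 0.517, 0, 0.35],
    [-0.281, 0.257, 0.517, 0, 0.35],
    [-0.281, 0.257, 0.517, 0, 0.35]
  ]
}}

```text
clock: 32.75
eef_pos: [0.4941, -0.2435, 0.1235]
tcp_rot: [3.138, -0.138, 0.002]
wrist_force: [-1.1, -0.8, -0.4]
grip_width: 0.03
gripper_force: 0.0
```

Request:
{"api": "drive_tool", "payload": {
  "series": [
    [0, 0.04, -0.02, 0, 0.35],
    [0, 0.08, -0.03, 0, 0.35],
    [0, 0.13, -0.04, 0, 0.35],
    [0, 0.18, -0.05, 0, 0.35],
    [0, 0.23, -0.06, 0, 0.35],
    [0, 0.28, -0.06, 0, 0.35],
    [0, 0.33, -0.05, 0, 0.35],
    [0, 0.38, -0.04, 0, 0.35],
    [0, 0.43, -0.02, 0, 0.35],
    [0, 0.47, -0.01, 0, 0.35],
    [0, 0.49, 0, 0, 0.35],
    [0, 0.505, 0, 0, 0.35],
    [0, 0.505, 0, 0, 0.35]
  ]
}}

```text
clock: 34.05
eef_pos: [0.4847, -0.3431, 0.122]
tcp_rot: [-3.136, 0.138, 0.002]
wrist_force: [1.0, 3.7, -3.2]
grip_width: 0.0295
gripper_force: 2.0
```

Request:
{"api": "drive_tool", "payload": {
  "series": [
    [0, -0.015, 0, 0, 0.6],
    [0, -0.015, 0, 0, 0.6],
    [0, -0.015, -0.2, 0, 0.6],
    [0, -0.015, -0.4, 0, 0.6],
    [-0.5, 0.1, -0.6, 0, 0.6],
    [-1, 0.2, -0.6, 0, 0.6],
    [-1, 0.2, -0.6, 0, 0.6],
    [-1, 0.2, -0.6, 0, 0.6],
    [-1, 0.2, -0.6, 0, 0.6],
    [-1, 0.2, -0.6, 0, 0.6],
    [-1, 0.2, -0.6, 0, 0.6],
    [-1, 0.2, -0.6, 0, 0.6]
  ]
}}

```text
clock: 35.25
eef_pos: [0.2833, -0.3662, 0.2425]
tcp_rot: [-3.138, 0.136, -0.0]
wrist_force: [-0.3, -0.9, 0.8]
grip_width: 0.0517
gripper_force: 0.0
```

```bash
python3 tilt2.py; python3 go.py .4845,-.338,.23,-.088
```

```text
side0 (-60, -40) 17 dz mean/med [-0.032  0.466  0.009]
side0 (-205, -185) 9 dz mean/med [4.78  1.122 0.006]
side0 (-230, -205) 11 dz mean/med [0.551 0.165 0.001]
side0 (-275, -185) 30 dz mean/med [1.841 0.572 0.003]
    barend [316 177] [1.04 0.42]
    base [304 203] [0.22 0.12]
    post [326 160] [0.85 0.74]
p_side (-60, -40) 14 dz mean/med [1.026 1.119 0.022]
p_side (-205, -185) 12 dz mean/med [3.59e+00 3.89e-01 2.00e-03]
p_side (-230, -205) 11 dz mean/med [1.756 1.402 0.006]
p_side (-275, -185) 33 dz mean/med [2.117 0.943 0.004]
    barend [316 177] [0.98 0.49]
    base [304 203] [0.11 0.21]
    post [326 160] [0.65 0.59]
top0 (-60, -40) 21 dz mean/med [0.35  0.577 0.011]
top0 (-205, -185) 21 dz mean/med [1.338 1.176 0.006]
top0 (-230, -205) 26 dz mean/med [0.102 0.415 0.002]
top0 (-275, -185) 69 dz mean/med [0.426 0.486 0.002]
    barend [337 220] [ 0.71 -0.07]
    base [312 221] [ 1.18 11.55]
    post [362 220] [0.58 0.52]
t 35.85 p [ 0.2822 -0.3663  0.2427] psi -0.0877 zdown [ 0.  0. -1.] F [-0.17  0.01  1.15] w 0.0509 gf 0.0 q [-1.02  0.18  1.85  0.    1.11  0.64]
.4845,-.338,.23,-.088 -> [ 0.9954 -0.2295  0.0635] turn 0.0001
```

Run:
```python
from h import *
im=arm.grab_frame('side')[0]; r=np.load('pics/side0.npz')['im']
a=[cv2.resize(i[145:195,295:345],None,fx=8,fy=8,interpolation=cv2.INTER_CUBIC) for i in(r,im)]
save('ptr.png',np.hstack(a))
```

```text
(no output)
```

View pics/ptr.png

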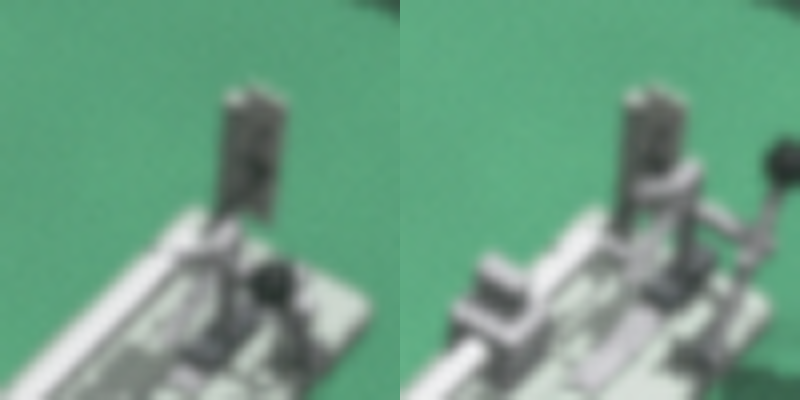

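The free bar's end at (600,210) matches the arrested (200,210), so the beam is level. Re-arresting.

Request:
{"api": "drive_tool", "payload": {
  "series": [
    [0.25, -0.05, 0, 0, 0.5],
    [0.5, -0.1, 0, 0, 0.5],
    [0.75, -0.16, 0, 0, 0.5],
    [0.996, -0.228, 0, 0, 0.5],
    [0.996, -0.228, 0, 0, 0.5],
    [0.996, -0.228, 0, 0, 0.5],
    [0.996, -0.228, 0.2, 0, 0.5],
    [0.996, -0.228, 0.4, 0, 0.5],
    [0.996, -0.228, 0.52, 0, 0.5],
    [0.996, -0.228, 0.58, 0, 0.5],
    [0.996, -0.228, 0.6, 0, 0.5],
    [0.996, -0.228, 0.605, 0, 0.35],
    [0.996, -0.228, 0.605, 0, 0.35],
    [0.996, -0.228, 0.605, 0, 0.35]
  ]
}}

```text
clock: 37.3
eef_pos: [0.485, -0.3387, 0.1228]
tcp_rot: [3.137, -0.138, 0.002]
wrist_force: [-0.0, -0.2, 0.6]
grip_width: 0.0293
gripper_force: 0.0
```

Request:
{"api": "drive_tool", "payload": {
  "series": [
    [0, -0.04, -0.02, 0, 0.35],
    [0, -0.08, -0.03, 0, 0.35],
    [0, -0.13, -0.04, 0, 0.35],
    [0, -0.18, -0.05, 0, 0.35],
    [0, -0.23, -0.06, 0, 0.35],
    [0, -0.28, -0.06, 0, 0.35],
    [0, -0.33, -0.05, 0, 0.35],
    [0, -0.38, -0.04, 0, 0.35],
    [0, -0.43, -0.02, 0, 0.35],
    [0, -0.47, -0.01, 0, 0.35],
    [0, -0.49, 0, 0, 0.35],
    [0, -0.5, 0, 0, 0.35],
    [0, -0.5, 0, 0, 0.35]
  ]
}}

```text
clock: 38.6
eef_pos: [0.4932, -0.2402, 0.1218]
tcp_rot: [3.135, -0.137, 0.0]
wrist_force: [-3.4, -13.0, 0.3]
grip_width: 0.0296
gripper_force: 6.4
```

Request:
{"api": "drive_tool", "payload": {
  "series": [
    [0, 0.015, 0, 0, 0.5],
    [0, 0.015, 0, 0, 0.5],
    [0, 0.015, -0.2, 0, 0.5],
    [0, 0.015, -0.4, 0, 0.5],
    [-0.4, 0.2, -0.6, 0, 0.5],
    [-0.8, 0.4, -0.6, 0, 0.5],
    [-0.8, 0.4, -0.6, 0, 0.5],
    [-0.8, 0.4, -0.6, 0, 0.5],
    [-0.8, 0.4, -0.6, 0, 0.5],
    [-0.8, 0.4, -0.6, 0, 0.5]
  ]
}}

```text
clock: 39.6
eef_pos: [0.3269, -0.3044, 0.2418]
tcp_rot: [-3.138, 0.14, -0.001]
wrist_force: [-0.1, 0.2, 0.2]
grip_width: 0.0428
gripper_force: 0.0
```

```bash
python3 tilt2.py | grep -E "275|post"; python3 go.py
python3 - <<'E'
from h import *
f=np.array([.5685,-.0276]); th=-.088; ex=np.array([np.cos(th),np.sin(th)]); ey=np.array([-np.sin(th),np.cos(th)])
for n in('side','top'):
    im,d=arm.grab_frame(n); X=pts(n,d); k=cv2.cvtColor(im,cv2.COLOR_RGB2HSV); L=np.dstack([(X[...,:2]-f)@ex,(X[...,:2]-f)@ey,X[...,2]])*1e3
    m=(k[...,2]<70)&(L[...,2]>115)&(L[...,2]<150)&(L[...,0]<-30)&(L[...,0]>-90)&(L[...,1]<-170)&(L[...,1]>-340)
    m0=(abs(L[...,0])<30)&(abs(L[...,1]-60)<31)&(L[...,2]>193)&(L[...,2]<207)
    print(n,'knob',np.median(L[m],0),m.sum(),'module top',np.median(L[m0],0))
E
```

```text
side0 (-275, -185) 28 dz mean/med [1.504 0.038 0.   ]
    post [326 160] [0.97 0.45]
p_side (-275, -185) 32 dz mean/med [2.057 0.884 0.004]
    post [326 160] [0.97 0.3 ]
top0 (-275, -185) 68 dz mean/med [0.573 0.479 0.002]
    post [362 220] [0.51 0.52]
t 40.2 p [ 0.3271 -0.3043  0.2417] psi -0.0875 zdown [-0.  0. -1.] F [ 0.28 -0.73 -0.35] w 0.043 gf 0.0 q [-0.85  0.15  1.89  0.    1.1   0.8 ]
side knob [ -58.9728252  -217.22240141  129.89106935] 14 module top [ -3.51317789  62.07068592 200.99296032]
top knob [ -56.30615092 -220.31559596  132.65642111] 53 module top [ -2.31469886  59.99547565 199.34870281]
```

```bash
python3 -c "
from workcell import arm
print(arm.hand_in())"
```

```text
the job is handed in; nothing more can be done
None
```

The job is handed in: the module is in the cradle, the free beam settled level to about 0.001 rad with the poise at about 0.106 m, and the lever is back at arrested; the hand-in gave no verdict.

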